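# Pop the tea tin and catch it with the other finger

### The arm

A 6-joint arm with a two-finger parallel gripper is mounted at the origin on the work surface. World frame = base frame: x ahead of the robot, y to its left, z up, the work surface at z = 0. Lengths are in m, angles in rad, forces in N, time in s.
With the tool pointing down it reaches from about 0.375 to 0.975 m from the base axis. Payload 3.8 kg.
Tool frame: the origin (TCP) lies midway between the tips of the shut fingers; the grasp point (between the pads) lies 19 mm behind it; z points along the fingers, y is the direction in which the jaws open and shut (so a half turn about z gives the same grasp; the last joint's range is limited). The gripper opens to 85 mm and grips with 20 to 120 N. Pads are 22 mm wide; open, the fingers measure 114 mm over their backs; the gripper's body (76 mm by 85 mm) begins 54 mm behind the grasp point. The pads swing forward as they close: fully open they stand 13 mm farther back than shut.
Start: joints at [1.135, 0.264, 1.604, -0, 1.274, -0.037], TCP at [0.262, 0.622, 0.231] pointing down, gripper open.
Joint ranges: [-2.63, 2.63], [-0.94, 2.18], [0.31, 2.57], [-1.31, 4.45], [0, 2.66], [-2.55, 2.55]. Speed limits (rad/s): [2.57, 2.57, 3.14, 3.14, 3.14, 3.14].

### API

Orientations are given as a rotation vector (axis times angle).
In Python, from workcell import bot gives the robot as it stands.
- The arm moves only by the tool drive_tool, never from a script. Its argument "deltas" is a list of rows, each an object with "hand": the opening, from 0 (shut) to 1 (fully open); "offset": the shift along the world's x, y, z in cm, a list of three; "angular": the turn, a rotation vector about the world's x, y, z in degrees, a list of three. A call has 1 to 8 rows; each row is the pose to reach, as a shift and turn from the pose commanded when the call began; what a row does not reach only later rows make up. A row lasts 1/8 s, in which the tool goes at most 62.5 mm and 10.7 degrees, less where a joint would pass 70% of its speed; a pose out of reach is approached as far as the arm can. A call with a gripper value outside its range is refused whole. The fingers move at their own pace and stop on an object; "force" is the grip in N (left out, the last holds). Time passes only in rows, so rows that repeat a pose let the fingers close. It gives the time, the measured TCP pose, the force and the opening at its end, in the units of the state.
- bot.read_state(): the state, without advancing time (a new reading comes with each control period).
- bot.read_camera(name): name is "scene" or "top" or "wrist"; returns a dict with "frame" (420x560x3 uint8, blue, green, red), "mtx" (3x3 intrinsics, pixels), "R" (3x3) and "t" (3): a world point X has camera coordinates R X + t. Camera axes: x right, y down, z forward; pixel columns grow to the right and rows downward; lengths in m; the calibration is good to about 2 mm. A picture is of the moment at which its call begins. There is no depth.
- bot.finish_job(): hands the job in, once; it reports no verdict.
The state is a dict: "time": time; "q": joint angles; "joint_vel": joint speeds; "joint_torque": joint torques, N m; "tool_pos": TCP position; "tcp_rot": TCP orientation; "wrist_force": force on the tool from outside, world axes, zero at the start; "torque": the same for the moment, N m; "width": opening from 0.0 (shut) to 1.0 (fully open).
Only numpy, scipy, OpenCV 4.12 (cv2) and the standard library are available. Lean on these libraries where they do the work, as an engineer would, in place of code of your own. Each camera call takes 0.05 s, during which the arm holds its last target. There are 200 camera calls.

### The job

Press the red button of the wooden tea box with one fingertip, with the other finger waiting in front of the blue tin, so that when the spring shoots the tin out along its runway that finger stops it between 1 and 4 cm out, before it slides away. Finish while still holding the tin there: the finger stays against its front and the spring keeps pushing it; the program ends in that pose. Nothing is gripped or lifted: the tin stays flat on its runway, the box's lid stays shut, and everything else on the shelf is left alone.

Things in the scene. Friction and masses are not known exactly. Their poses are not given: they have to be found in the camera images.
- box: wooden tea box, fixed, 185 (x) x 68 (y) x 61 mm high, plus a button block at its side. Origin on the shelf surface, z up; its front faces its own -x, the way the tin shoots out. Housing with lid: x -38 to +53, y -34 to +34, up to z 61 mm. Button block: x -107 to -63, y -72 to -34, top z 18 mm
- runway_mid (a point): point on the floor of the open steel runway in front of the housing, level with the button: box frame x -85, y 0, z 16 mm. Runway: x -125 to -38, y -26 to +26 mm, between low rails with tops at z 21 mm. A steel catch at x -57 to -51, y -12 to +12 stands 6 mm above its floor, holds the tin and sinks with the button
- button (a joint): how far the red button is pressed, m: 0 up, 0.010 fully down (hard stop). The catch lets the tin go at about 0.005 to 0.007. Pressing takes 2 N at first and 5 N at the bottom, plus up to about 3 N of rubbing at the catch; it springs back when let go
- button_top (a point): centre of the top of the round red button, 26 mm across: box frame x -85, y -52, z 32 mm when up, 22 mm when fully pressed. A second finger tip level with the pressing one, 52 mm from it towards the box's +y, stands mid-runway in the tin's way, 6 mm above its floor at the bottom of the stroke
- tin: blue tea tin, loose, 50 (x) x 48 (y) x 34 mm high, 60 to 130 g, axes parallel to the box's. Origin: centre of its underside, at the start x -25, y 0, z 16 mm in the box's frame; travel out is measured from there. A plunger behind it pushes to -x with 3 N, falling to 2 N at its full stroke of 50 mm; let go, it is gone in about 0.1 s. Stopped by a finger it presses on it with 1 to 3 N
- tin_front (a point): centre of the tin's front face, 17 mm above its underside; at the start at x -50 mm in the box's frame, 12 mm proud of the housing
- lid (a joint): angle of the box's hinged flap lid, rad, 0 shut; it is hinged at the rear and stays shut by its weight; leave it
- vase: green glass vase, 84 mm wide, 150 mm high, bystander; origin at the centre of its underside
- funnel: orange silicone funnel standing mouth down, 96 mm wide, 95 mm high, bystander; origin at the centre of its underside
- strainer: steel tea strainer, bowl 72 mm wide and 32 mm high with a thin handle reaching 115 mm to its own -x, bystander; origin under the bowl's centre
- jug: grey plastic measuring jug standing upside down, 112 mm wide, 130 mm high, handle to its own +y, bystander; origin at the centre of its underside
- mug: white mug, 80 mm wide, 90 mm high, handle to its own +y, bystander; origin at the centre of its underside
- spare_tin: green tin of the same size as the blue one, bystander; origin at the centre of its underside
Not all that is in view belongs to the job. Leave any purple look-alike of the box alone.

How it is judged:
On the way, in this order (a step that is already met when the one before it is completed fails the run):
1. the red button is pressed while the tin is still in (value of joint button above 0.003 m and x of tin in the frame of box above -0.032 m).
2. the tin has popped out at least 1 cm and a finger holds it back (x of tin in the frame of box below -0.034 m and contact force between the fingers and tin above 0.3 N and linear speed of tin below 0.03 m/s), for 0.3 s.
At the end, for the whole second after the job is handed in: the tin is at rest, flat on its runway, 10 to 40 mm (1 to 2 mm allowed) out from where it started, with a finger pressing on it (over 0.3 N) against the spring; lid shut, the other things within 20 mm of where they stood (x of tin in the frame of box between -0.067 and -0.034 m and z of tin in the frame of box between 0.012 and 0.02 m and angle between tin's own z axis and vertical below 0.1 rad and linear speed of tin below 0.02 m/s and contact force between the fingers and tin above 0.3 N and value of joint lid below 0.1 rad and distance of each of vase, funnel, strainer, jug, mug, spare_tin from where it was at the start of the episode below 0.02 m); the arm keeps its last pose, push and grip.
It fails at once if the tin got away (more than about 4 cm out) (x of tin in the frame of box below -0.069 m).
It fails at once if the tin was lifted or tipped (z of tin in the frame of box above 0.024 m or angle between tin's own z axis and vertical above 0.25 rad).
It fails at once if the lid was opened (value of joint lid above 0.2 rad).
It fails at once if something else on the shelf was moved or knocked over (distance of any of vase, funnel, strainer, jug, mug, spare_tin from where it was at the start of the episode above 0.02 m or angle between any of vase, funnel, strainer, jug, mug, spare_tin's own z axis and vertical above 0.3 rad).
It also fails if it takes over 30 s, if anything falls off the work surface, if the arm or the gripper's body presses on something with over 40 N, if the wrist force passes 120 N, or if a joint passes its speed limit or range.

## Working session

There is one attempt and no reset: what is moved stays moved. The work goes in short steps, Python scripts to look and compute and a tool call to move; the robot and the scene stay as the last step left them, time stands still between calls to the robot, and variables do not carry over. Pictures are saved under pics/ and viewed, about 8 in all and at most 12, crops included, and the job is handed in when it is done.

Besides the shell and the picture viewer there is one more tool, called after "Request:" as name(argument=value, ...) on one line, values as JSON. drive_tool: Moves the arm, as the interface text tells. Its arguments: {"type":"object","properties":{"deltas":{"type":"array"},"force":{"type":"number"}},"required":["deltas"]}

```bash
mkdir -p pics && python3 - <<'E'
from workcell import bot
import cv2
s=bot.read_state();print({k:s[k] for k in('time','tool_pos','tcp_rot','width')})
for n in('scene','top'):
    c=bot.read_camera(n);cv2.imwrite(f'pics/{n}0.png',c['frame']);print(n,c['mtx'].tolist(),c['R'].round(3).tolist(),c['t'].round(3).tolist())
E
```

```text
{'time': 0.0, 'tool_pos': array([0.26178355, 0.62138283, 0.22995367]), 'tcp_rot': array([-0.62219369, -3.07882495,  0.00338522]), 'width': 1.002147026342685}
scene [[414.2230836905642, 0.0, 283.0394656572148], [0.0, 414.2230836905642, 211.21236799050783], [0.0, 0.0, 1.0]] [[-0.42, 0.908, -0.01], [0.676, 0.305, -0.672], [-0.606, -0.289, -0.741]] [0.257, -0.302, 1.367]
top [[536.5294410908888, 0.0, 275.1954811231531], [0.0, 536.5294410908888, 207.32170607969812], [0.0, 0.0, 1.0]] [[0.008, -1.0, -0.023], [-0.999, -0.007, -0.038], [0.037, 0.024, -0.999]] [-0.002, 0.529, 1.383]
```

View pics/top0.png

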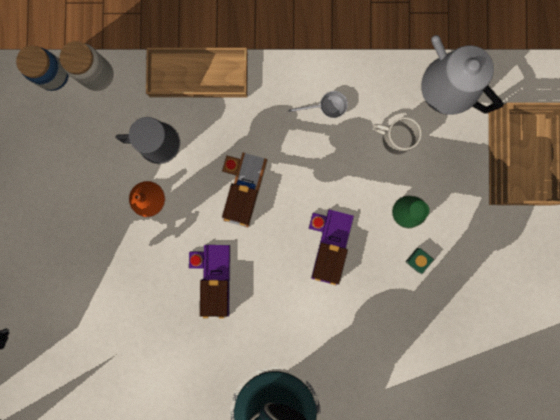

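View pics/scene0.png

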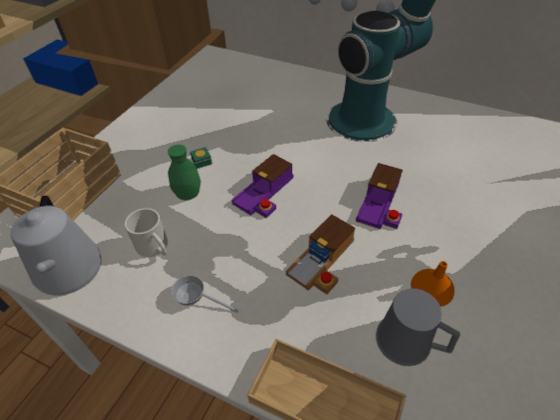

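Three boxes appear in the top image: (245,187) with a wooden base, steel runway and blue tin; (331,245) and (212,280), both purple. The first fits the description. I'll confirm it in a composite crop from both cameras.

```bash
python3 - <<'E'
import cv2,numpy as np
a=cv2.imread('pics/top0.png')[140:235,205:285];b=cv2.imread('pics/scene0.png')[210:300,275:365]
a=cv2.resize(a,None,fx=5,fy=5,interpolation=cv2.INTER_CUBIC);b=cv2.resize(b,None,fx=4.4,fy=4.4,interpolation=cv2.INTER_CUBIC)
o=np.zeros((475,800,3),np.uint8);o[:475,:400]=a;o[:396,402:798]=b
cv2.imwrite('pics/crop.png',o)
E
```

```text
(no output)
```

View pics/crop.png

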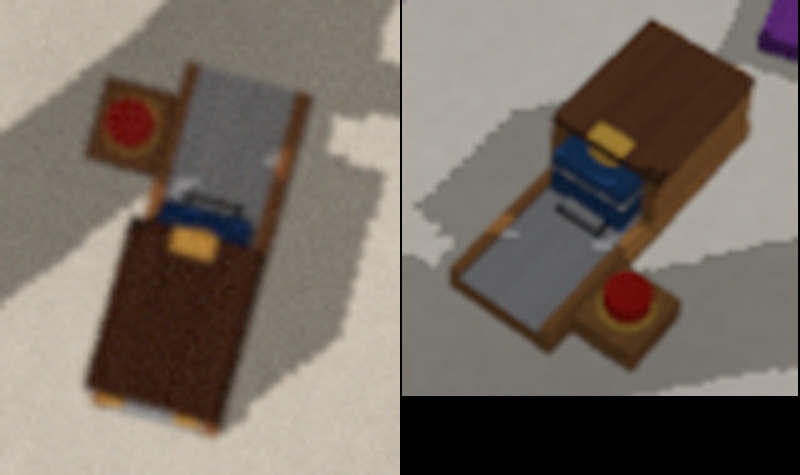

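```bash
cat > h.py <<'E'
import cv2,numpy as np
from scipy.optimize import least_squares
from scipy.spatial.transform import Rotation as Ro
def proj(c,X):
    p=(X@c['R'].T+c['t'])@c['mtx'].T; return p[:,:2]/p[:,2:]
def w(p,B):
    c,s=np.cos(p[2]),np.sin(p[2]); B=np.array(B,float)/1e3
    return np.c_[p[0]+c*B[:,0]-s*B[:,1],p[1]+s*B[:,0]+c*B[:,1],B[:,2]]
E
python3 - <<'E'
from h import *
from workcell import bot
T=[((-85,-52,32),(129,123)),((-107,-72,18),(107,79)),((-63,-72,18),(90,156)),((-38,-34,61),(134,220)),((-38,34,61),(264,252)),((53,-34,61),(90,385)),((53,34,61),(215,427)),((-125,-30,21),(190,65)),((-125,30,21),(309,95))]
S=[((-85,-52,32),(629,297)),((-38,-34,61),(648,180)),((-38,34,61),(556,120)),((53,34,61),(652,22)),((53,-34,61),(752,80)),((-125,-30,21),(548,345)),((-125,30,21),(455,275))]
ct,cs=bot.read_camera('top'),bot.read_camera('scene')
def obs(L,sc,x0,y0,off): return np.array([[x0+(u-off)/sc-.5+.5/sc,y0+v/sc-.5+.5/sc] for _,(u,v) in L])
ot,os_=obs(T,5,205,140,0),obs(S,4.4,275,210,402)
f=lambda p,m=3:np.concatenate([(proj(ct,w(p,[b for b,_ in T]))-ot).ravel() if m&1 else [], (proj(cs,w(p,[b for b,_ in S]))-os_).ravel() if m&2 else []])
for m in(1,2,3):
    r=least_squares(lambda p:f(p,m),[.55,.1,3.0],loss='soft_l1');print(m,r.x.round(4),f(r.x,m).round(1).tolist())
p=r.x;np.save('p.npy',p)
print('btn',w(p,[(-85,-52,32)]),'tcp goal',w(p,[(-85,-26,32)]))
R=Ro.from_rotvec(bot.read_state()['tcp_rot']).as_matrix();print(R.round(3))
by=np.array([-np.sin(p[2]),np.cos(p[2])]);a=np.degrees(np.arctan2(by[1],by[0])-np.arctan2(R[1,1],R[0,1]));print('turn z deg',(a+90)%180-90)
E
```

```text
1 [0.5417 0.0882 2.8828] [0.4, 0.2, 0.2, -0.5, -0.9, 0.4, 0.1, -0.6, 0.2, 0.0, -0.8, 1.3, 0.3, 0.1, 0.9, -0.3, -0.5, -0.3]
2 [0.5467 0.0907 2.8903] [0.2, 0.1, 2.3, 1.4, -1.1, 0.2, -0.4, -0.4, 0.7, -0.2, -0.3, -1.4, -0.3, 0.2]
3 [0.5432 0.089  2.887 ] [-0.1, -0.3, -0.3, -1.0, -1.4, -0.1, -0.3, -1.2, -0.2, -0.7, -1.0, 0.8, 0.1, -0.6, 0.4, -0.9, -1.0, -1.0, -0.1, -1.4, 2.1, 0.0, -1.2, -1.2, -0.5, -1.6, 0.5, -1.4, -0.6, -3.0, -0.4, -1.4]
btn [[0.63856846 0.11795519 0.032     ]] tcp goal [[0.63202001 0.09279336 0.032     ]]
[[-0.922  0.388 -0.001]
 [ 0.388  0.922 -0.001]
 [ 0.    -0.001 -1.   ]]
turn z deg 8.26219082309646
```

Confirmed: the wooden box at top (245,187) has the steel runway, blue tin and red button. The two views agree to about 5 mm. Moving above it.

Request:
drive_tool(deltas=[{"hand":0.44,"offset":[2,-3,0],"angular":[0,0,0]},{"hand":0.44,"offset":[5,-7,0],"angular":[0,0,1]},{"hand":0.44,"offset":[8,-11.5,0],"angular":[0,0,2]},{"hand":0.44,"offset":[11,-16,0],"angular":[0,0,3]},{"hand":0.44,"offset":[14,-20,0],"angular":[0,0,4]},{"hand":0.44,"offset":[17,-24.5,0],"angular":[0,0,5]},{"hand":0.44,"offset":[20,-28.5,0],"angular":[0,0,6]},{"hand":0.44,"offset":[23,-33,0],"angular":[0,0,8.3]}], force=60)

```text
time: 1.2
tool_pos: [0.4928, 0.2907, 0.2313]
tcp_rot: [0.396, 3.116, 0.0]
wrist_force: [0.4, 0.1, 0.2]
width: 0.441
```

Request:
drive_tool(deltas=[{"hand":0.44,"offset":[3,-4.5,0],"angular":[0,0,0]},{"hand":0.44,"offset":[6,-9,0],"angular":[0,0,0]},{"hand":0.44,"offset":[9,-13,-1],"angular":[0,0,0]},{"hand":0.44,"offset":[11.5,-16.5,-4],"angular":[0,0,0]},{"hand":0.44,"offset":[13,-19,-7],"angular":[0,0,0]},{"hand":0.44,"offset":[14,-19.9,-10],"angular":[0,0,0]},{"hand":0.44,"offset":[14,-19.9,-11],"angular":[0,0,0]},{"hand":0.44,"offset":[14,-19.9,-11],"angular":[0,0,0]}])

```text
time: 2.2
tool_pos: [0.6311, 0.0934, 0.1205]
tcp_rot: [-0.397, -3.114, 0.0]
wrist_force: [0.0, 0.7, -0.1]
width: 0.442
```

```bash
python3 - <<'E'
from h import *
from workcell import bot
s=bot.read_state();print({k:np.round(s[k],4) for k in('time','tool_pos','tcp_rot','width','wrist_force')})
p=np.load('p.npy')
im=[]
for n in('wrist','scene'):
    c=bot.read_camera(n);F=c['frame'].copy()
    P=proj(c,np.vstack([w(p,[(-85,-52,32),(-50,0,33),(-85,0,16),(-125,30,21),(-125,-30,21)]),s['tool_pos']]))
    print(n,P.round(0).tolist())
    for q in P: cv2.circle(F,tuple(int(v) for v in q),2,(0,255,255),1)
    im.append(F)
b=im[1][140:320,240:400]
cv2.imwrite('pics/w1.png',np.hstack([cv2.resize(im[0],(440,330)),cv2.resize(b,(293,330),interpolation=cv2.INTER_CUBIC)]))
E
```

```text
{'time': np.float64(2.2), 'tool_pos': array([0.6311, 0.0934, 0.1205]), 'tcp_rot': array([-3.9730e-01, -3.1141e+00,  4.0000e-04]), 'width': np.float64(0.4418), 'wrist_force': array([ 0.0483,  0.6935, -0.1209])}
wrist [[307.0, 220.0], [238.0, 176.0], [242.0, 214.0], [207.0, 261.0], [278.0, 261.0], [274.0, 274.0]]
scene [[326.0, 276.0], [317.0, 254.0], [307.0, 268.0], [286.0, 271.0], [307.0, 285.0], [319.0, 245.0]]
```

View pics/w1.png

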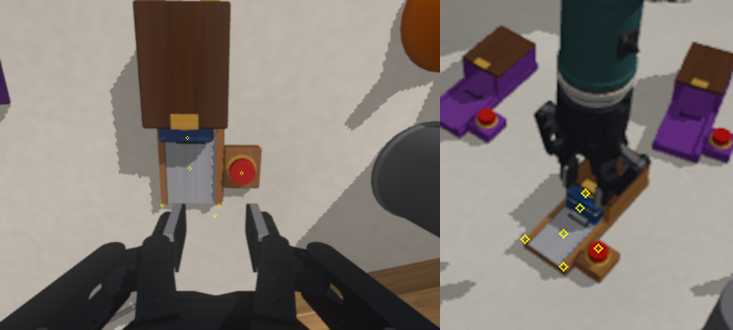

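The wrist view (left) shows the overlay on the button, with the real button and runway end about 2–3 px (2–3 mm) closer to the housing. The finger tips, near (176,210) and (255,210), straddle button and runway symmetrically. Next I check the red centroid and tip separation.

```bash
python3 - <<'E'
from h import *
from workcell import bot
s=bot.read_state();p=np.load('p.npy');c=bot.read_camera('wrist');F=c['frame'].astype(int)
m=((F[...,2]>110)&(F[...,1]<60)&(F[...,0]<60)).astype(np.uint8)
n,l,st,ce=cv2.connectedComponentsWithStats(m)
for i in range(1,n):
    if st[i,4]>100: print(st[i],ce[i].round(1))
print('pred',proj(c,w(p,[(-85,-52,32),(-75,-52,32)])).round(1).tolist())
R=Ro.from_rotvec(s['tcp_rot']).as_matrix();X=np.array([s['tool_pos']+R@[x,y,z] for z in(-.008,) for y in(-.026,.026) for x in(-.011,.011)])
P=proj(c,X);print(P.round(0).tolist())
G=c['frame'].copy()
for q in P: cv2.circle(G,tuple(int(v) for v in q),2,(0,255,255),1)
cv2.imwrite('pics/w2.png',cv2.resize(G[190:370,170:400],None,fx=3,fy=3,interpolation=cv2.INTER_CUBIC))
E
```

```text
[522   0  38  11 308] [539.1   3.8]
[291 199  33  34 834] [306.8 215.8]
pred [[305.7, 217.6], [306.1, 205.2]]
[[221.0, 302.0], [218.0, 261.0], [326.0, 302.0], [329.0, 261.0]]
```

View pics/w2.png

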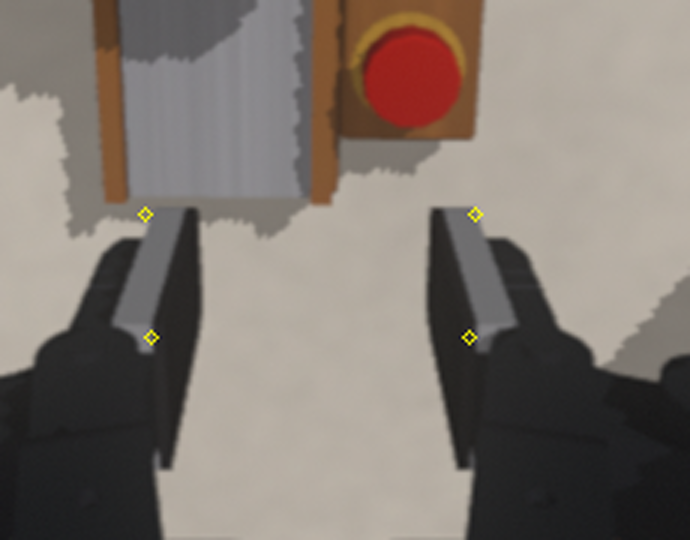

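The tips are about 6 mm thick, with their centres about 43 mm apart at 0.44, so I'll open to 0.54 for about 52 mm. I'll also shift 1.5 mm toward the housing and descend to just above the button.

Request:
drive_tool(deltas=[{"hand":0.54,"offset":[-0.15,0.05,-1.5],"angular":[0,0,0]},{"hand":0.54,"offset":[-0.15,0.05,-3],"angular":[0,0,0]},{"hand":0.54,"offset":[-0.15,0.05,-4.5],"angular":[0,0,0]},{"hand":0.54,"offset":[-0.15,0.05,-6],"angular":[0,0,0]},{"hand":0.54,"offset":[-0.15,0.05,-7],"angular":[0,0,0]},{"hand":0.54,"offset":[-0.15,0.05,-8],"angular":[0,0,0]},{"hand":0.54,"offset":[-0.15,0.05,-8.2],"angular":[0,0,0]},{"hand":0.54,"offset":[-0.15,0.05,-8.2],"angular":[0,0,0]}])

```text
time: 3.35
tool_pos: [0.6308, 0.0935, 0.0394]
tcp_rot: [0.398, 3.116, 0.0]
wrist_force: [0.3, 0.2, 0.2]
width: 0.543
```

```bash
python3 - <<'E'
from h import *
from workcell import bot
im=[bot.read_camera('wrist')['frame'][150:370,130:430],bot.read_camera('scene')['frame'][210:310,260:360]]
cv2.imwrite('pics/w3.png',np.hstack([cv2.resize(im[0],(477,350)),cv2.resize(im[1],(323,350)[:1]+(350,),interpolation=cv2.INTER_CUBIC)]))
E
```

```text
(no output)
```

View pics/w3.png

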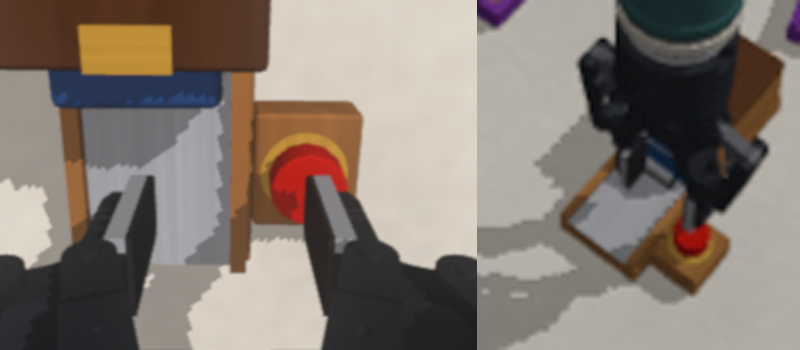

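Both fingers are placed well: the right one is over the red button and the left one is mid-runway, in front of the blue tin. Creeping down.

Request:
drive_tool(deltas=[{"hand":0.54,"offset":[0,0,-0.1],"angular":[0,0,0]},{"hand":0.54,"offset":[0,0,-0.2],"angular":[0,0,0]},{"hand":0.54,"offset":[0,0,-0.3],"angular":[0,0,0]},{"hand":0.54,"offset":[0,0,-0.4],"angular":[0,0,0]},{"hand":0.54,"offset":[0,0,-0.5],"angular":[0,0,0]},{"hand":0.54,"offset":[0,0,-0.6],"angular":[0,0,0]},{"hand":0.54,"offset":[0,0,-0.7],"angular":[0,0,0]},{"hand":0.54,"offset":[0,0,-0.8],"angular":[0,0,0]}])

```text
time: 4.45
tool_pos: [0.6306, 0.0935, 0.0312]
tcp_rot: [-0.398, -3.116, 0.0]
wrist_force: [-0.8, -1.4, 0.3]
width: 0.544
```

Request:
drive_tool(deltas=[{"hand":0.54,"offset":[0,0,-0.1],"angular":[0,0,0]},{"hand":0.54,"offset":[0,0,-0.2],"angular":[0,0,0]},{"hand":0.54,"offset":[0,0,-0.3],"angular":[0,0,0]},{"hand":0.54,"offset":[0,0,-0.4],"angular":[0,0,0]}])

```text
time: 4.95
tool_pos: [0.6307, 0.0936, 0.0277]
tcp_rot: [0.398, 3.116, 0.0]
wrist_force: [-2.2, 0.1, 3.8]
width: 0.539
```

Request:
drive_tool(deltas=[{"hand":0.54,"offset":[0,0,-0.1],"angular":[0,0,0]},{"hand":0.54,"offset":[0,0,-0.2],"angular":[0,0,0]},{"hand":0.54,"offset":[0,0,-0.3],"angular":[0,0,0]}])

```text
time: 5.32
tool_pos: [0.6307, 0.0936, 0.0244]
tcp_rot: [0.398, 3.116, 0.0]
wrist_force: [-2.5, 0.4, 5.6]
width: 0.539
```

Request:
drive_tool(deltas=[{"hand":0.54,"offset":[0,0,-0.1],"angular":[0,0,0]},{"hand":0.54,"offset":[0,0,-0.2],"angular":[0,0,0]}])

```text
time: 5.58
tool_pos: [0.6316, 0.0934, 0.0227]
tcp_rot: [0.397, 3.114, 0.0]
wrist_force: [0.6, -0.7, 5.5]
width: 0.54
```

The x force jumped by about +3 N, which suggests the tin has popped against the finger. I'll press slightly further, dwell and look.

Request:
drive_tool(deltas=[{"hand":0.54,"offset":[0,0,-0.1],"angular":[0,0,0]},{"hand":0.54,"offset":[0,0,-0.15],"angular":[0,0,0]},{"hand":0.54,"offset":[0,0,-0.15],"angular":[0,0,0]},{"hand":0.54,"offset":[0,0,-0.15],"angular":[0,0,0]},{"hand":0.54,"offset":[0,0,-0.15],"angular":[0,0,0]},{"hand":0.54,"offset":[0,0,-0.15],"angular":[0,0,0]}])

```text
time: 6.32
tool_pos: [0.6316, 0.0934, 0.0213]
tcp_rot: [0.397, 3.114, 0.0]
wrist_force: [-0.3, -0.0, 5.1]
width: 0.544
```

```bash
python3 - <<'E'
from h import *
from workcell import bot
im=[bot.read_camera('wrist')['frame'][130:370,130:430],bot.read_camera('scene')['frame'][210:310,260:360]]
cv2.imwrite('pics/w4.png',np.hstack([cv2.resize(im[0],(440,352)),cv2.resize(im[1],(352,352),interpolation=cv2.INTER_CUBIC)]))
s=bot.read_state();print(s['time'],s['wrist_force'],s['tool_pos'])
E
```

```text
6.425 [ 0.05717765 -0.98837941  4.88930378] [0.63158155 0.09341005 0.02133768]
```

View pics/w4.png

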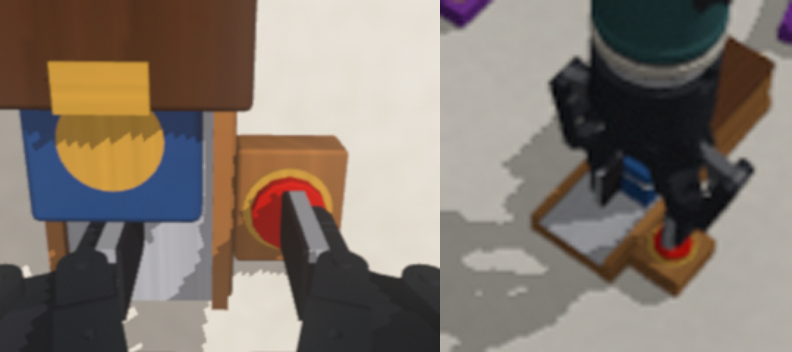

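The wrist view shows the tin out, with its front edge at row 220 against the left finger. The right finger holds the button down and the lid is shut. About 34 mm of tin shows past the housing, against 12 mm at the start, so it is about 2.2 cm out. Handing in.

```bash
python3 -c "
from workcell import bot
print(bot.finish_job())"
```

```text
the job is handed in; nothing more can be done
None
```

I pressed the red button of the wooden tea box with one fingertip, and the other finger caught the blue tin on its runway. I handed the job in at about 6.4 s with the arm still holding that pose; no verdict is reported.

- **Tin position:** the last wrist picture shows the tin flat against the finger, about 2.2 cm out (estimated from the picture, target 1–4 cm). It had not moved on after a dwell of about 0.6 s.
- **Button and lid:** the button was held down with about 5 N, and the lid was shut in that picture.
- **Other things on the shelf:** the arm passed above them and I saw no contact, but I did not measure their positions again at the end.
- **Checks that disagreed:**
  - The two cameras placed the box about 5 mm apart, and the wrist camera put it 2–3 mm nearer the housing. I corrected part of that, and the opening was wide enough that it did not matter.
  - The sideways wrist force read near 0 N at the end. It had been about −2.5 N before the tin popped out and jumped by about +3 N at release, so finger contact is inferred from that jump and the picture, not measured directly.

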